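# Hold a sanding paddle flush on a bevelled board

## Robot

A 6-joint arm with a two-finger parallel gripper is mounted at the origin on a cart in front of the work surface, level with it; the furniture and walls round the work are solid. World frame = base frame: x ahead of the robot, y to its left, z up, the work surface at z = 0. Lengths are in m, angles in rad, forces in N, time in s.
With the tool pointing down it reaches from about 0.275 to 0.85 m from the base axis. Payload 5.2 kg.
Tool frame: the origin (TCP) lies on the centre line of the jaws, within the pads' length; the fingertips stand 19 mm ahead of it and the grasp point (between the pads) is the TCP; z points along the fingers, y is the line along which they close (so a half turn about z gives the same grasp; the last joint's range is limited). The gripper opens to 85 mm and grips with 20 to 120 N. Pads are 22 mm wide; open, the fingers measure 114 mm over their backs; the gripper's body (76 mm by 85 mm) begins 54 mm behind the grasp point. The pads swing forward as they close: fully open they stand 13 mm farther back than shut.
Start: joints at [-1.511, 0.259, 1.535, -0, 1.348, -0.203], TCP at [0.143, -0.531, 0.25] pointing down, gripper open.
Joint ranges: [-3.14, 3.14], [-0.91, 2.08], [0.19, 2.58], [-1.22, 4.36], [0.22, 2.71], [-3.12, 3.12]. Speed limits (rad/s): [2.57, 2.57, 3.14, 3.14, 3.14, 3.14].

## Interface

Orientations are given as [roll, pitch, yaw] about the fixed x, y, z axes, in that order (R = Rz(yaw) Ry(pitch) Rx(roll)).
In Python, from workcell import bot, move_gripper, planner, readout, viewer, ticket gives the robot as it stands. The module is installed in compiled form; this text tells all that it offers. Calls block until the motion is done:
- bot.movep(position, orientation): joint-space move of the TCP to a pose.
- bot.servo_line(position, ori=None, v=0.15, until_force=None): straight line of the TCP; ori=None keeps the orientation; v is the mean speed in m/s. With until_force (N) it stops when the force on the tool has changed by that much, and returns True; else False.
- bot.move_joints(angles): joint-space move.
- move_gripper(opening): finger opening in m; the grip force is fixed at half the most; returns when the fingers have stopped.
- bot.sleep(seconds).
- planner.ik(position, orientation): joint angles nearest the present ones, or None.
- readout.observe(): the state.
- viewer.capture(name): name is "scene" or "top" or "wrist"; returns the picture (480x640x3 uint8, red, green, blue); there is no depth.
- viewer.camera_model(name): a dict with "K" (3x3 intrinsics, pixels), "camera_from_world" (4x4, takes a point from world to camera coordinates). Camera axes: x right, y up, looking along -z (the intrinsics and any distortion apply to the point x, -y, -z); pixel columns grow to the right and rows downward; lengths in m; the calibration is good to about 2 mm. A picture is of the moment at which its call begins: read the wrist's pose just before it. camera_model takes no time and is no camera call; for the wrist camera it gives the pose at the moment of the call.
A pose or a line that the arm cannot do raises bot.PlanningError and nothing moves.
- ticket.finish_job(): hands the job in; it is judged then, once.
The state is a dict: "time": time; "q": joint angles; "joint_velocities": joint speeds; "joint_efforts": joint torques, N m; "tool_pos": TCP position; "eef_rot": TCP orientation; "wrist_force": force on the tool from outside, world axes, zero at the start; "wrist_torque": the same for the moment, N m; "grip_width": finger opening in m; "gripper_force": force on a finger pad.
Only numpy, scipy, OpenCV 4.12 (cv2) and the standard library are available. Lean on these libraries where they do the work, as an engineer would, in place of code of your own. Each camera call takes 0.05 s, during which the arm holds its last target. There are 200 camera calls.

## Task

Pull the flat sanding paddle straight up out of the upright holder (leave the round stick standing there) and lay its blade flat on the sloping face of the board on the tilting jig, handle up the slope and the middle of the blade on the middle of the board. Find the slope so that the blade lies flush, and finish while still gripping the paddle and pressing it gently against the board, ready for the first sanding stroke; do not put it down or let go.

Things in the scene. Friction and masses are not known exactly. Their poses are not given: they have to be found in the camera images.
- paddle: flat sanding paddle, 165 mm long, about 0.12 kg, standing handle-up in a slot of the holder. Origin: centre of the blade's tip; z along the axis to the handle. Blade z 0 to 100, 8 thick (x; faces x = -4 and +4 alike) by 30 wide (y). Wooden handle z 100 to 165, 16 thick (x) by 26 wide (y), 4 proud of each blade face. Its shoulder rests on the holder's top, all the blade down in the slot
- blade_mid (a point): centre of the paddle's blade, 50 mm up the axis from its tip (inside the 8 mm thickness); same axes as the paddle
- round_stick: round sanding stick in the other slot, the same length: rod 8 mm in diameter, turned handle 24 mm in diameter and 65 long; origin at the tip; leave it there. Which of the two slots holds which tool changes
- holder: wooden block fixed to the table, 60 (x) by 150 (y) mm, top 110 above the table; origin at the centre of its underside. Two slots open upward at y = -40 and +40, 104 deep, long side along y, 1.3 mm free round a blade; a paddle in a slot has its width (y) along the block's y
- bevel_jig: plywood tilting jig fixed to the table; base x -60 to +90, 130 (y), 18 mm high, origin on the table. A plate hinged between cheeks 32 above the table carries the board on its -x side; the plate is 94 wide and reaches 45 up and 65 down the slope from the middle of the board's face
- tilt_plate (a joint): angle in rad by which the board's face leans back from the vertical (0 = upright face, larger = it looks more upward), 0.15 to 0.5 in this job. Locked stiff: pressing does not move it
- work_face (a point): middle of the board's sloping face (80 wide, 70 up the slope), on its surface. Axes turn with the board: x points into the board (-x is straight out of the face), y along the face's level width, z up the slope. Nothing stands in front of the face; the jig's base is at least 50 mm below this point
Things that resemble listed ones, but are neither listed nor needed, are in the scene too. Leave any blue or red look-alike of the round_stick alone.

How it is judged:
On the way:
1. the paddle is out of the holder, held by the fingers, its tip above the holder's top (z of paddle in the frame of holder above 0.113 m and contact force between the fingers and paddle above 1 N), for 0.1 s.
At the end, for the whole second after the job is handed in: Fingers hold the paddle and press it on the board with 1 to 25 N, off the holder and still; blade flush within 0.045 rad, its centre 2 to 6.5 mm off the face and within 20 mm of the face's middle both ways; handle up the slope within 0.3 rad; round stick standing in its slot (contact force between the fingers and paddle above 2 N and contact force between paddle and bevel_jig between 1 and 25 N and contact force between paddle and holder below 0.1 N and angle between the x axis of paddle and the x axis of work_face, either way round below 0.045 rad and angle between the z axis of paddle and the z axis of work_face, either way round below 0.3 rad and angle between paddle's own z axis and vertical below 1 rad and x of blade_mid in the frame of work_face between -0.0065 and -0.002 m and y of blade_mid in the frame of work_face between -0.02 and 0.02 m and z of blade_mid in the frame of work_face between -0.02 and 0.02 m and linear speed of paddle below 0.02 m/s and height (world z) of round_stick below 0.03 m); the arm keeps its last pose, push and grip.
It fails at once if the round stick is pulled out or knocked over (distance of round_stick from where it was at the start of the episode above 0.03 m or angle between round_stick's own z axis and vertical above 0.4 rad).
It fails at once if the paddle is rammed against the board (over 60 N) (contact force between paddle and bevel_jig above 60 N).
It also fails if it takes over 43 s, if anything falls off the work surface, if the arm or the gripper's body presses on something with over 40 N, if the wrist force passes 120 N, or if a joint passes its speed limit or range.

## Working session

There is one attempt and no reset: what is moved stays moved. The work goes in short steps, each a Python script; the robot and the scene stay as the last script left them, time stands still between calls to the robot, and variables do not carry over. Pictures are saved under pics/ and viewed, at most 10 in all, crops included, and the job is handed in when it is done.

```bash
mkdir -p pics; python3 - <<'E'
from workcell import bot, readout, viewer
import cv2,numpy as np
for n in ["scene","top"]:
    im=viewer.capture(n); cv2.imwrite(f"pics/{n}0.png",im[:,:,::-1])
    m=viewer.camera_model(n); print(n,{k:np.round(v,3).tolist() if hasattr(v,'shape') or isinstance(v,list) else v for k,v in m.items()})
s=readout.observe(); print(s['time'],s['tool_pos'],s['eef_rot'],s['wrist_force'])
E
```

```text
scene {'K': [[591.79, 0.0, 311.59], [0.0, 591.79, 239.545], [0.0, 0.0, 1.0]], 'camera_from_world': [[-0.834, -0.551, -0.009, 0.415], [0.413, -0.637, 0.651, -0.249], [-0.365, 0.539, 0.759, -0.934], [0.0, 0.0, 0.0, 1.0]]}
top {'K': [[453.869, 0.0, 323.287], [0.0, 453.869, 235.988], [0.0, 0.0, 1.0]], 'camera_from_world': [[0.001, -1.0, 0.006, 0.016], [0.997, 0.002, 0.078, -0.499], [-0.078, 0.006, 0.997, -0.889], [0.0, 0.0, 0.0, 1.0]]}
0.1 [ 0.14288279 -0.53069418  0.24958026] [-3.14005614e+00 -3.24539214e-04  2.62835039e-01] [ 0.25082135  0.7770982  -0.43308314]
```

View pics/scene0.png

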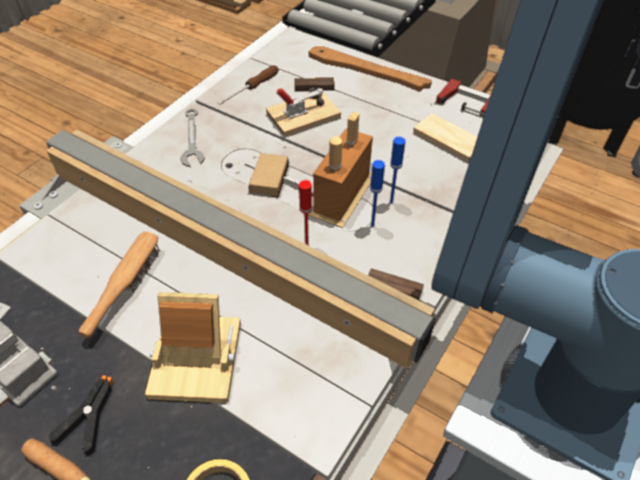

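View pics/top0.png

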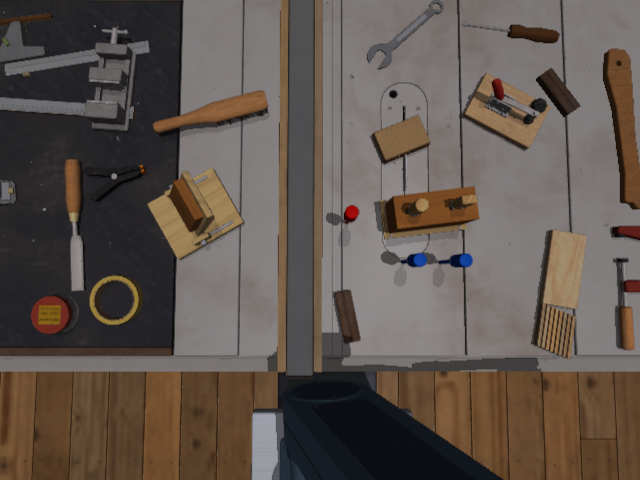

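The scene shows the holder with two wooden handles: scene (335,155) and (353,130), top (422,206) and (467,201). The jig is on the far side of a fence, at scene (190,330) and top (195,210). Possible mix-ups are those two wooden handles (one paddle, one round stick), the blue sticks at top (417,260) and (461,260), and the red one at (351,213). The paddle must be the flat handle of the two in the holder, so I'll crop close.

```bash
cat > h.py <<'E'
import numpy as np,cv2
from workcell import bot, move_gripper, planner, readout, viewer, ticket
from scipy.spatial.transform import Rotation as Ro
def cam(n): 
    m=viewer.camera_model(n); return {k:np.array(v,float) for k,v in m.items() if k in("K","camera_from_world")}
def ray(m,uv):
    T=m["camera_from_world"];R=T[:3,:3];d=np.linalg.inv(m["K"])@[uv[0],uv[1],1.]
    return -R.T@T[:3,3], R.T@(d*[1,-1,-1]/np.linalg.norm(d))
def onz(m,uv,z):
    o,d=ray(m,uv);return o+d*(z-o[2])/d[2]
def tri(*mu):
    A=np.zeros((3,3));b=np.zeros(3);rs=[ray(m,u) for m,u in mu]
    for o,d in rs:
        P=np.eye(3)-np.outer(d,d);A+=P;b+=P@o
    p=np.linalg.solve(A,b);return p,max(np.linalg.norm(np.cross(p-o,d)) for o,d in rs)
def proj(m,p):
    T=m["camera_from_world"];c=(T[:3,:3]@np.asarray(p)+T[:3,3])*[1,-1,-1];u=m["K"]@c;return u[:2]/u[2]
E
python3 - <<'E'
from h import *
s,t=cv2.imread('pics/scene0.png'),cv2.imread('pics/top0.png')
a=cv2.resize(s[100:230,280:380],None,fx=4,fy=4,interpolation=3);b=cv2.resize(t[170:250,370:490],None,fx=3.3,fy=3.3,interpolation=3)
o=np.zeros((600,800,3),np.uint8);o[:520,:400]=a;o[:b.shape[0],402:402+b.shape[1]]=b[:,:398]
c=cv2.resize(t[160:265,140:250],None,fx=3,fy=3,interpolation=3);o[270:270+c.shape[0],402:402+c.shape[1]]=c
cv2.imwrite('pics/c1.png',o)
S,T=cam('scene'),cam('top')
print('handleA',tri((S,(336,140)),(T,(422,204))),'B',tri((S,(353,116)),(T,(466,199))))
print('holder corners top',[onz(T,u,.11).round(3) for u in [(478,188),(479,222),(388,230)]])
print('fence z',tri((S,(435,322)),(T,(314,372))), 'board top corners',onz(T,(185,180),.1),onz(T,(210,222),.1))
print('base corners',[onz(T,u,.018).round(3) for u in [(148,208),(208,169),(243,220),(180,259)]])
E
```

```text
handleA (array([ 0.54018101, -0.14679148,  0.17447378]), np.float64(0.0006430201483724028)) B (array([ 0.54801303, -0.21950377,  0.17811976]), np.float64(0.0008510211496902453))
holder corners top [array([ 0.58 , -0.264,  0.11 ]), array([ 0.518, -0.264,  0.11 ]), array([ 0.503, -0.099,  0.11 ])]
fence z (array([0.23843883, 0.03332082, 0.05827093]), np.float64(0.00254337720642213)) board top corners [0.5953439  0.27180281 0.1       ] [0.51790097 0.22437122 0.1       ]
base corners [array([0.555, 0.369, 0.018]), array([0.635, 0.251, 0.018]), array([0.531, 0.178, 0.018]), array([0.453, 0.303, 0.018])]
```

View pics/c1.png

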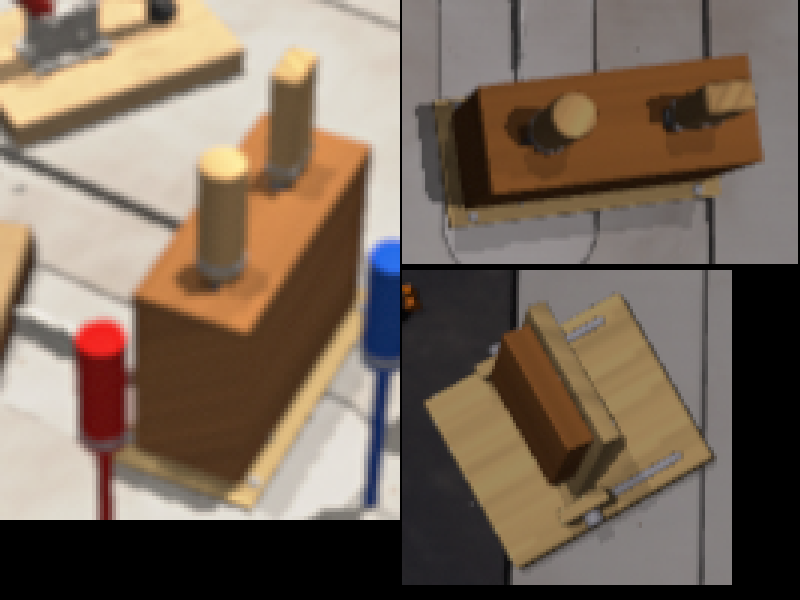

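The close crop settles it. The far tool, at top (470,199) or scene (353,120), has a flat rectangular top and is the paddle. The near one, at top (422,206), has a round top and is the stick. The handle tops triangulate to z≈0.175, which matches the expected 110+65 mm. The jig's face looks toward +y/−x. Next I'll check reach and take wrist views.

```bash
python3 - <<'E'
from h import *
def rpyfrom(zt,yt):
    zt=zt/np.linalg.norm(zt);yt=yt-zt*(yt@zt);yt/=np.linalg.norm(yt)
    return Ro.from_matrix(np.c_[np.cross(yt,zt),yt,zt]).as_euler('xyz')
xj=np.array([.54,-.84,0]);th=.3;ez=np.array([0,0,1.])
zs=np.cos(th)*ez+np.sin(th)*xj
for sg in(1,-1):
    for nm,p,z,y in[('pick',[.548,-.22,.145],ez,np.array([1,.1,0])),('view',[.548,-.22,.30],ez,np.array([1,.1,0])),('place',np.array([.53,.28,.085])-xj*.004+zs*.085,zs,xj)]:
        q=planner.ik(list(p),list(rpyfrom(-z,sg*y)));print(sg,nm,None if q is None else np.round(q,2))
bot.movep([.548,-.20,.33],list(rpyfrom(-ez,np.array([1,.1,0]))))
for i,dx in enumerate((0,-.07)):
    if i: bot.servo_line([.548+dx,-.20,.33],v=.2)
    m=cam('wrist');im=viewer.capture('wrist');cv2.imwrite(f'pics/w{i}.png',im[:,:,::-1]);np.savez(f'pics/w{i}.npz',**m)
s=readout.observe();print(s['time'],s['q'],m)
cv2.imwrite('pics/w01.png',cv2.resize(np.hstack([cv2.imread('pics/w0.png'),cv2.imread('pics/w1.png')]),(800,300),interpolation=cv2.INTER_AREA))
E
```

```text
1 pick [-0.57  0.42  1.58  0.    1.15 -0.67]
1 view [-0.57  0.31  1.35  0.    1.49 -0.67]
1 place [0.11 0.46 1.49 0.28 1.34 1.03]
-1 pick [-0.57  0.42  1.58 -0.    1.15  2.47]
-1 view [-0.57  0.31  1.35 -0.    1.49  2.47]
-1 place [ 0.11  0.46  1.49  0.28  1.34 -2.11]
2.6167 [-6.12461484e-01  1.58961353e-01  1.46773300e+00  3.36397794e-04
  1.51369473e+00 -7.10946179e-01] {'K': array([[333.34499053,   0.        , 319.31448469],
       [  0.        , 333.34499053, 240.62957214],
       [  0.        ,   0.        ,   1.        ]]), 'camera_from_world': array([[ 9.95290469e-01,  9.69326064e-02,  9.76132695e-04,
        -4.56261735e-01],
       [-9.22539004e-02,  9.50246312e-01, -2.97525065e-01,
         2.98184755e-01],
       [-2.97674466e-02,  2.96033810e-01,  9.54713508e-01,
        -3.83214648e-01],
       [ 0.00000000e+00,  0.00000000e+00,  0.00000000e+00,
         1.00000000e+00]])}
```

View pics/w01.png

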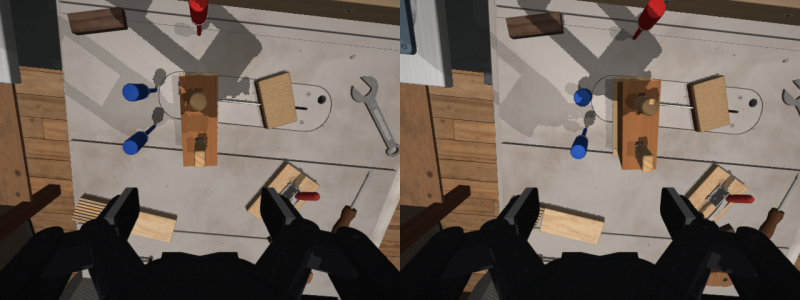

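Both wrist views show the holder with the round stick on the near end (half-scale (197,102) left, (647,104) right) and the paddle's pale end grain on the other end ((200,158) and (648,162)). Next I'll segment the handle's end face and the holder top by colour.

```bash
cat > seg.py <<'E'
from h import *
V=[];out=[]
for i,(cx,cy) in enumerate([(320,252),(396,258)]):
    im=cv2.imread(f'pics/w{i}.png');m=dict(np.load(f'pics/w{i}.npz'))
    x0,y0=cx-60,cy-150;c=im[y0:y0+200,x0:x0+120]
    hsv=cv2.cvtColor(c,cv2.COLOR_BGR2HSV).astype(int)
    k=((hsv[...,2]>185)&(hsv[...,1]>70)).astype(np.uint8)
    cs,_=cv2.findContours(k,cv2.RETR_EXTERNAL,cv2.CHAIN_APPROX_NONE)
    d=cv2.resize(c,None,fx=3,fy=3,interpolation=cv2.INTER_NEAREST)
    for q in cs:
        if cv2.contourArea(q)>40:
            r=cv2.minAreaRect(q);b=cv2.boxPoints(r)
            print(i,cv2.contourArea(q),(np.array(r[0])+[x0,y0]).round(1),np.round(r[1],1),round(r[2],1),(b+[x0,y0]).round(1).tolist())
            cv2.drawContours(d,[(b*3+1).astype(int)],-1,(255,0,0),1)
    out.append(d)
cv2.imwrite('pics/s1.png',np.hstack(out))
E
python3 seg.py
```

```text
0 183.5 [319.5 257.5] [19. 13.] 90.0 [[313.0, 248.0], [326.0, 248.0], [326.0, 267.0], [313.0, 267.0]]
0 41.0 [319.5 248. ] [ 8. 11.] 90.0 [[314.0, 244.0], [325.0, 244.0], [325.0, 252.0], [314.0, 252.0]]
1 269.0 [396.  262.5] [23. 14.] 90.0 [[389.0, 251.0], [403.0, 251.0], [403.0, 274.0], [389.0, 274.0]]
```

View pics/s1.png

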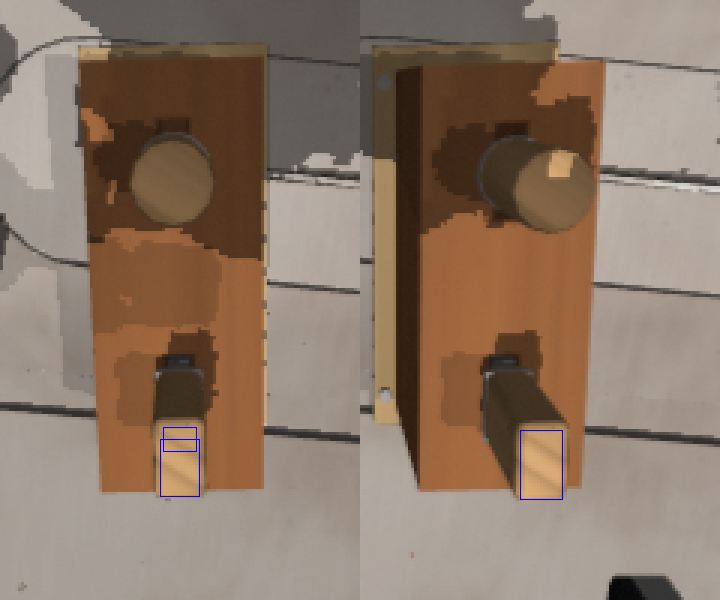

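The crops confirm the rectangular handle end (view 0 centre ≈(320,254.7), view 1 ≈(396.7,261.5)) and give four holder-top corners in each view. I'll triangulate these, then move over to view the jig.

```bash
python3 - <<'E'
from h import *
A,B=[dict(np.load(f'pics/w{i}.npz')) for i in(0,1)]
a=lambda p:np.array(p)/3+[260,102]; b=lambda p:np.array(p)/3+[336,108]
T=cam('top')
print('handle top',tri((A,(320,254.7)),(B,(396.7,261.5))),'w/ top cam',tri((A,(320,254.7)),(B,(396.7,261.5)),(T,(468,199))))
C=[tri((A,a(p)),(B,b(q))) for p,q in zip([(80,57),(265,55),(101,491),(263,489)],[(62,66),(245,62),(60,488),(221,488)])]
for c in C: print(c[0].round(4),round(c[1],4))
P=[c[0] for c in C]; print('sizes',np.linalg.norm(P[0]-P[1]),np.linalg.norm(P[0]-P[2]))
for u,v in((P[2]-P[0]),(P[3]-P[1])) if 0 else [(P[0]-P[2])[:2],(P[1]-P[3])[:2]]: print('yaw of +y',np.arctan2(-u,v))
c=np.mean(P,0);print('centre',c)
# handle face corners
for p,q in zip([(155,419),(205,419),(155,497),(205,497)],[(157,422),(207,422),(157,499),(207,499)]): print(onz(A,a(p),.175).round(4),onz(B,b(q),.175).round(4))
ez=np.array([0,0,1.])
# jig views: camera offset; keep tool yaw, tool over jig such that camera sees face
Tm=A['camera_from_world'];print('cam in world',-Tm[:3,:3].T@Tm[:3,3])
E
```

```text
handle top (array([ 0.55002842, -0.22543404,  0.17486603]), np.float64(5.883411506839573e-05)) w/ top cam (array([ 0.54965615, -0.22451363,  0.17562776]), np.float64(0.0012963811549567288))
[ 0.5065 -0.115   0.1096] 0.0007
[ 0.5663 -0.1082  0.1085] 0.0004
[ 0.5247 -0.2629  0.1126] 0.0003
[ 0.5836 -0.2565  0.1133] 0.0001
sizes 0.06021159867749797 0.14899571661782382
yaw of +y 0.12235255323669081
yaw of +y 0.11587248733416684
centre [ 0.54529522 -0.18566768  0.11101221]
[ 0.5416 -0.2141  0.175 ] [ 0.5406 -0.214   0.175 ]
[ 0.5561 -0.2126  0.175 ] [ 0.5553 -0.2126  0.175 ]
[ 0.5438 -0.2385  0.175 ] [ 0.5445 -0.2384  0.175 ]
[ 0.5587 -0.237   0.175 ] [ 0.5596 -0.2369  0.175 ]
cam in world [ 0.53998062 -0.12599169  0.45433916]
```

The handle top is at (0.550,-0.2254,0.175). The holder is 60×149 mm with its top at 0.111 and yaw 0.119, and its slot at y=-40 predicts (0.550,-0.2254), an exact match. Now the jig views, with the camera tilted toward the face.

```bash
python3 - <<'E'
from h import *
s=readout.observe();m=cam('wrist')
Tt=np.eye(4);Tt[:3,:3]=Ro.from_euler('xyz',s['eef_rot']).as_matrix();Tt[:3,3]=s['tool_pos']
X=m['camera_from_world']@Tt   # camera_from_tool
xj=np.array([.545,-.838,0]);ez=np.array([0,0,1.]);yj=np.cross(ez,xj);a=.5
zt=-ez*np.cos(a)+xj*np.sin(a);xt=-xj*np.cos(a)-ez*np.sin(a)
R=np.c_[xt,np.cross(zt,xt),zt];e=Ro.from_matrix(R).as_euler('xyz')
F=np.array([.53,.29,.085])
ims=[]
for i,l in enumerate((-.05,.05)):
    p=F-xj*.10+ez*.17+yj*l
    M=np.eye(4);M[:3,:3]=R;M[:3,3]=p
    print(proj(dict(K=m['K'],camera_from_world=X@np.linalg.inv(M)),F))
    if i==0: bot.movep([.5,.0,.33],list(e)); bot.movep(list(p),list(e))
    else: bot.servo_line(list(p),v=.15)
    c=cam('wrist');im=viewer.capture('wrist')[:,:,::-1];cv2.imwrite(f'pics/j{i}.png',im);np.savez(f'pics/j{i}.npz',**c);ims.append(im)
    print(proj(c,F))
print(readout.observe()['time'])
cv2.imwrite('pics/j01.png',np.hstack([im[0:480,120:520] for im in ims]))
E
```

```text
[370.03932653 222.91410706]
[370.34995834 221.15258168]
[269.47841394 222.97412557]
[270.43231976 222.51296148]
5.7
```

View pics/j01.png

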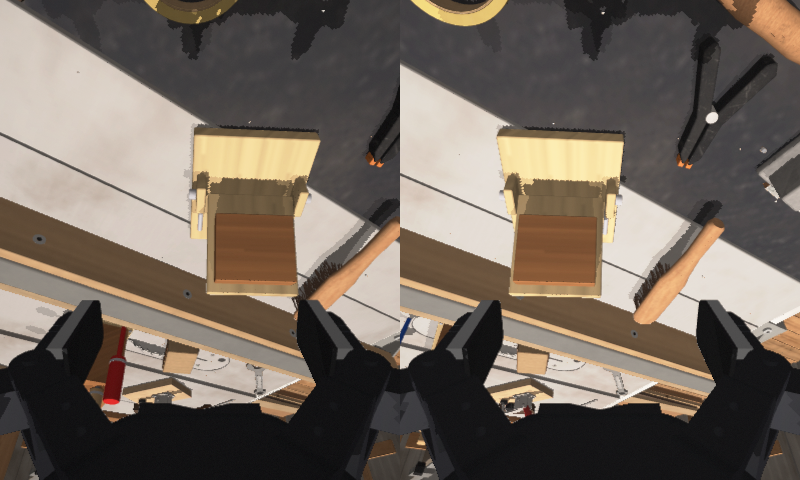

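Both jig views show the whole red-brown board face, at about (215–298, 213–283) in the left crop and (514–597, 215–284) in the right. Up-slope is toward the bottom of the image. I'll extract the corner quads by mask and triangulate.

```bash
python3 - <<'E'
from h import *
Q=[];M=[]
for i,(cx,cy) in enumerate([(377,248),(276,250)]):
    im=cv2.imread(f'pics/j{i}.png');M.append(dict(np.load(f'pics/j{i}.npz')))
    h=cv2.cvtColor(im,cv2.COLOR_BGR2HSV).astype(int)
    k=((h[...,0]<14)&(h[...,1]>125)&(h[...,2]>50)).astype(np.uint8)
    k[:cy-70]=0;k[cy+70:]=0;k[:,:cx-65]=0;k[:,cx+65:]=0
    k=cv2.morphologyEx(k,cv2.MORPH_OPEN,np.ones((5,5)))
    cs,_=cv2.findContours(k,0,cv2.CHAIN_APPROX_NONE);c=max(cs,key=cv2.contourArea)[:,0].astype(float)
    print(cv2.contourArea(c.astype(np.float32)),c.min(0),c.max(0))
    x0,y0=c.min(0);x1,y1=c.max(0);L=[]
    for ax,val,off in((1,y0,-.5),(0,x1,.5),(1,y1,.5),(0,x0,-.5)):  # top,right,bottom,left
        lo,hi=(x0,x1) if ax==1 else (y0,y1); t=c[:,1-ax]
        s=(np.abs(c[:,ax]-val)<8)&(t>lo+12)&(t<hi-12)
        vx,vy,px,py=cv2.fitLine(c[s].astype(np.float32),cv2.DIST_HUBER,0,.01,.01).ravel()
        p=np.array([px,py]);p[ax]+=off
        n=np.array([-vy,vx]);L.append(np.r_[n,-n@p])
    q=[]
    for a,b in((0,3),(0,1),(2,1),(2,3)):
        z=np.cross(L[a],L[b]);q.append(z[:2]/z[2])
    Q.append(q);print(np.round(q,1).tolist())
P=[]
for a,b in zip(*Q):
    p,r=tri((M[0],a),(M[1],b));P.append(p);print(p.round(4),round(r,4))
P=np.array(P);tl,tr,br,bl=P
print('w',np.linalg.norm(tl-tr),np.linalg.norm(bl-br),'h',np.linalg.norm(tl-bl),np.linalg.norm(tr-br))
up=(bl+br-tl-tr)/2;up/=np.linalg.norm(up);w=(tl+bl-tr-br)/2
w/=np.linalg.norm(w);n=np.cross(w,up);n/=np.linalg.norm(n);
print('centre',P.mean(0),'n',n,'up',up,'w',w)
print('lean from up',np.arctan2(np.hypot(*up[:2]),up[2]),'from n',np.arcsin(n[2]),'yaw n',np.arctan2(n[1],n[0]),'yaw up',np.arctan2(up[1],up[0]),'yaw w',np.arctan2(w[1],w[0]))
E
```

```text
5368.5 [335. 213.] [415. 284.]
[[334.5, 213.0], [411.5, 215.3000030517578], [416.70001220703125, 284.8999938964844], [334.5, 282.8999938964844]]
5351.0 [234. 215.] [315. 285.]
[[239.10000610351562, 213.8000030517578], [316.1000061035156, 217.10000610351562], [313.8999938964844, 285.8999938964844], [232.3000030517578, 283.8999938964844]]
[0.5031 0.2675 0.0675] 0.0002
[0.5717 0.3088 0.0689] 0.0002
[0.5866 0.2825 0.1353] 0.0001
[0.5198 0.2398 0.1332] 0.0001
w 0.08007411990868903 0.07929912217045063 h 0.07325467219517194 0.07293207780420212
centre [0.54527762 0.2746571  0.10125655] n [-0.48462468  0.76274568  0.42820316] up [ 0.21656364 -0.36966633  0.90357457] w [-0.84926807 -0.5275236  -0.02150829]
lean from up 0.44275547300941576 from n 0.4425034812790732 yaw n 2.136817015024182 yaw up -1.0408570392039127 yaw w -2.585766040460756
```

The face measures 80×73 mm (nominal 80×70), centre (0.545,0.275,0.101), lean ≈0.44 and yaw ≈-1.01. I'll refine the lean by touch with the held paddle. First the grasp and lift.

```bash
cat >> h.py <<'E'
def pose(Rm): return list(Ro.from_matrix(Rm).as_euler('xyz'))
def toolR(yaw,lean):  # paddle x (=tool y) into board, tool z down the slope
    xh=np.array([np.cos(yaw),np.sin(yaw),0]);ez=np.array([0,0,1.])
    xp=np.cos(lean)*xh-np.sin(lean)*ez;zp=np.cos(lean)*ez+np.sin(lean)*xh
    return np.c_[np.cross(xp,-zp),xp,-zp]
def st(): 
    s=readout.observe();return round(s['time'],2),np.round(s['tool_pos'],4),np.round(s['wrist_force'],1),np.round(s['grip_width'],4),np.round(s['gripper_force'],1)
E
python3 - <<'E'
from h import *
e=pose(toolR(.119,0))
p=np.array([.550,-.2254,.145])
move_gripper(.05)
bot.movep([.5,0,.36],e)
bot.movep(list(p+[0,0,.12]),e); bot.servo_line(list(p),v=.12); print(st())
move_gripper(0.0); print(st())
hit=bot.servo_line(list(p+[0,0,.02]),v=.05); print(st())
bot.servo_line(list(p+[0,0,.215]),v=.2); bot.sleep(.15); print(st())
m=cam('wrist');im=viewer.capture('wrist')[:,:,::-1]
sc=viewer.capture('scene')[:,:,::-1]
cv2.imwrite('pics/l.png',cv2.resize(np.hstack([im,sc]),(800,300),interpolation=cv2.INTER_AREA))
j=cv2.imread('pics/j0.png');print(j[206:220,374].tolist(),j[276:292,374].tolist())
E
```

```text
(9.81, array([ 0.5506, -0.2256,  0.1459]), array([0.7, 0.8, 0.2]), np.float64(0.0497), np.float64(0.0))
(10.21, array([ 0.5503, -0.2256,  0.1458]), array([-1. ,  0.4,  4. ]), np.float64(0.0158), np.float64(58.6))
(10.76, array([ 0.55  , -0.2254,  0.1652]), array([ 0.4, -0.7, -0.7]), np.float64(0.0154), np.float64(58.4))
(12.03, array([ 0.5496, -0.2252,  0.3585]), array([ 0.5, -0.3, -1.1]), np.float64(0.0154), np.float64(58.6))
[[62, 87, 105], [62, 87, 105], [62, 87, 103], [61, 87, 105], [62, 86, 104], [62, 86, 103], [61, 85, 102], [60, 83, 101], [44, 67, 91], [47, 75, 113], [46, 75, 115], [46, 74, 113], [45, 73, 112], [45, 72, 111]] [[50, 81, 123], [49, 81, 123], [50, 81, 124], [51, 83, 126], [49, 78, 118], [75, 121, 187], [72, 117, 180], [73, 118, 179], [88, 128, 169], [95, 134, 162], [96, 134, 162], [96, 135, 163], [96, 134, 163], [95, 134, 161], [96, 134, 162], [96, 135, 163]]
```

View pics/l.png

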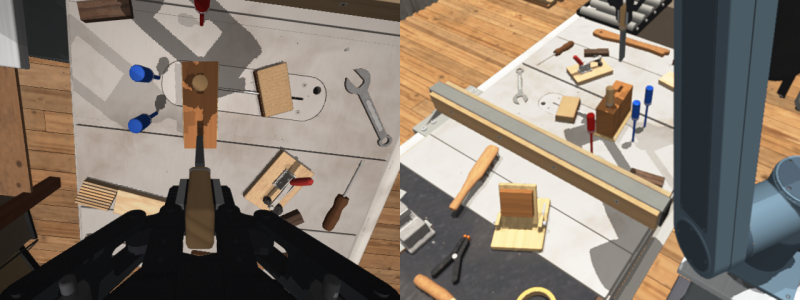

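Holding the paddle (grip 58.6 N, width 15.4 mm ≈ 16) with the tip well clear of the holder, and the round stick still in place. The pixel profile shows 3 px of bright board top edge at rows 281–283 that I had counted as face, so I'll correct for that. Then I'll probe with the tip, held more upright than the face.

```bash
cat > face.py <<'E'
from h import *
M=[dict(np.load(f'pics/j{i}.npz')) for i in(0,1)]
Q=[[[334.5,213.5],[411.5,215.5],[416.4,281.6],[334.5,279.6]],[[239.1,214],[316.1,217.1],[314,282.5],[232.5,280.5]]]
tl,tr,br,bl=[tri((M[0],a),(M[1],b))[0] for a,b in zip(*Q)]
C=(tl+tr+br+bl)/4;up=(bl+br-tl-tr)/2;w=(tl+bl-tr-br)/2
H,W=np.linalg.norm(up),np.linalg.norm(w);n=np.cross(w,up);n/=np.linalg.norm(n)
yaw=np.arctan2(-n[1],-n[0]);lean=np.arcsin(n[2])
E
python3 - <<'E'
from face import *
print('C',C.round(4),'H,W',H,W,'yaw',yaw,'lean',lean)
Lp=lean-.2;R=toolR(yaw,Lp);e=pose(R)
Rf=toolR(yaw,lean);xf,zf=Rf[:,1],-Rf[:,2];yf=np.cross(zf,xf)
off=R[:,2]*.136+R[:,1]*.004
def tcp(s,wd,d): return C+zf*s+yf*wd-xf*d-off
bot.servo_line([.5,0,.37],ori=e,v=.3)
bot.movep(list(tcp(-22,0,0)*0+tcp(.022,0,.06)),e)
res=[]
for s,wd in((.022,0),(-.022,0),(0,.022),(0,-.022)):
    bot.servo_line(list(tcp(s,wd,.014)),v=.12)
    hit=bot.servo_line(list(tcp(s,wd,-.012)),v=.02,until_force=3)
    o=readout.observe();t=np.array(o['tool_pos']);Rm=Ro.from_euler('xyz',o['eef_rot']).as_matrix()
    tip=t+Rm[:,2]*.136+Rm[:,1]*.004
    res.append(tip);r=tip-C
    print(hit,round(o['time'],2),'s,w,d(out) mm',np.round([1e3*r@zf,1e3*r@yf,-1e3*r@xf],2),'F',np.round(o['wrist_force'],1),'rot',np.round(Rm[:,2]-R[:,2],4))
    if not hit: break
    bot.servo_line(list(tcp(s,wd,.014)),v=.12)
np.save('probe.npy',res)
print(st())
E
```

```text
C [0.5449 0.2753 0.0999] H,W 0.06964406113776633 0.07966968140345908 yaw -1.006973100474851 lean 0.43763914453691627
True 15.91 s,w,d(out) mm [21.18 -0.27  0.92] F [-0.   2.1  0.8] rot [-0.0022  0.002   0.0007]
True 17.42 s,w,d(out) mm [-22.79  -0.58   3.01] F [-0.7  1.9  0.8] rot [-0.0048  0.0024  0.0011]
True 18.85 s,w,d(out) mm [-0.9  21.14  1.3 ] F [-1.3  3.   1. ] rot [-0.0074  0.0028  0.0016]
True 20.38 s,w,d(out) mm [ -0.98 -23.12   2.71] F [-0.6  1.   0.7] rot [-0.0101  0.003   0.002 ]
(20.63, array([0.5344, 0.2508, 0.2392]), array([-0.1, -0.3, -1.6]), np.float64(0.0152), np.float64(58.9))
```

Vision now gives the face as 69.6×79.7 mm, lean 0.438, yaw -1.007. The touches suggest about +0.047 lean and some yaw. However, orientation drifted because ori=None accumulates error, so I'll repeat in reverse order with explicit orientation.

```bash
python3 - <<'E'
from face import *
Lp=lean-.2;R=toolR(yaw,Lp);e=pose(R)
Rf=toolR(yaw,lean);xf,zf=Rf[:,1],-Rf[:,2];yf=np.cross(zf,xf)
off=R[:,2]*.136+R[:,1]*.004
def tcp(s,wd,d): return list(C+zf*s+yf*wd-xf*d-off)
L=[]
for s,wd in((0,-.022),(0,.022),(-.024,0),(.024,0)):
    bot.servo_line(tcp(s,wd,.009),ori=e,v=.12);bot.sleep(.1)
    f0=np.array(readout.observe()['wrist_force'])
    hit=bot.servo_line(tcp(s,wd,-.012),ori=e,v=.015,until_force=4)
    o=readout.observe();bot.sleep(.08);o2=readout.observe()
    for q in(o,o2):
        Rm=Ro.from_euler('xyz',q['eef_rot']).as_matrix();r=np.array(q['tool_pos'])+Rm[:,2]*.136+Rm[:,1]*.004-C
        print(hit,round(q['time'],2),np.round([1e3*r@zf,1e3*r@yf,-1e3*r@xf],2),'dFn',round(-(np.array(q['wrist_force'])-f0)@xf,1),'rotvec',np.round((Ro.from_matrix(Rm)*Ro.from_matrix(R).inv()).as_rotvec(),4))
    L.append([r@zf,r@yf,-r@xf])
    bot.servo_line(tcp(s,wd,.009),ori=e,v=.12)
L=np.array(L);c=np.linalg.lstsq(np.c_[L[:,:2],np.ones(4)],L[:,2],rcond=None)[0];print('slopes s,w, d0',c)
E
```

```text
True 21.68 [ -0.78 -22.27   2.72] dFn 1.6 rotvec [ 0.0022  0.0023 -0.0001]
True 21.76 [ -1.17 -22.54   2.73] dFn 2.2 rotvec [0.0019 0.0029 0.    ]
True 23.37 [-0.81 21.7   1.32] dFn 2.1 rotvec [ 0.0023  0.0024 -0.0001]
True 23.45 [-1.21 21.45  1.3 ] dFn 2.1 rotvec [0.0019 0.0029 0.0001]
True 24.9 [-24.77  -0.27   3.12] dFn 2.5 rotvec [ 0.0022  0.0023 -0.0002]
True 24.98 [-25.17  -0.55   3.15] dFn 2.7 rotvec [ 0.0018  0.0029 -0.0001]
True 26.63 [23.23 -0.27  0.88] dFn 2.4 rotvec [ 0.002   0.0022 -0.0001]
True 26.72 [22.75 -0.56  0.89] dFn 2.8 rotvec [0.0016 0.0029 0.0001]
slopes s,w, d0 [-0.04721948 -0.03245534  0.00194246]
```

Very repeatable, so the face lean is 0.485 with a yaw correction of -0.0325. Now I'll lay the blade flush and press. The contact distance compared with the tip-probe plane checks flushness: 1 mm is about 0.02 rad.

```bash
python3 - <<'E'
from face import *
yaw2=None
Rf=toolR(yaw,lean);xf,zf=Rf[:,1],-Rf[:,2];yf=np.cross(zf,xf)
z2=zf+.0472*xf;y2=yf+.0325*xf;x2=np.cross(y2,z2);x2/=np.linalg.norm(x2);z2/=np.linalg.norm(z2)
R=np.c_[np.cross(x2,-z2),x2,-z2];e=pose(R)
C2=C-xf*.00194
print('lean',np.arcsin(-x2[2]),'roll of level',np.cross(z2,x2)[2])
def tcp(d): return list(C2-x2*(.004+d)+z2*.086)
def rep(f0):
    q=readout.observe();Rm=Ro.from_euler('xyz',q['eef_rot']).as_matrix()
    b=np.array(q['tool_pos'])+Rm[:,2]*.086-C2
    print(round(q['time'],2),'blade mid xyz mm',np.round([1e3*b@x2,1e3*b@np.cross(z2,x2),1e3*b@z2],2),'dF n,y,z',np.round([-(np.array(q['wrist_force'])-f0)@v for v in(x2,np.cross(z2,x2),z2)],1),'tq',np.round(q['wrist_torque'],2),'rot',np.round((Ro.from_matrix(Rm)*Ro.from_matrix(R).inv()).as_rotvec(),4))
    return -(np.array(q['wrist_force'])-f0)@x2
bot.servo_line(tcp(.012),ori=e,v=.08);bot.sleep(.2)
f0=np.array(readout.observe()['wrist_force']);rep(f0)
print(bot.servo_line(tcp(-.006),ori=e,v=.015,until_force=4));rep(f0);bot.sleep(.2);rep(f0)
np.savez('fin.npz',R=R,C2=C2,x2=x2,z2=z2,f0=f0)
E
```

```text
lean 0.4845268172147512 roll of level -0.015121330483768708
28.25 blade mid xyz mm [-16.49   0.35   0.63] dF n,y,z [0. 0. 0.] tq [-0.3  -0.2   0.03] rot [-0.0001 -0.0017  0.0006]
True
29.06 blade mid xyz mm [-4.51 -0.33 -0.62] dF n,y,z [ 3.1 -0.1  0.1] tq [ 0.15 -0.03 -0.  ] rot [ 0.0016  0.0022 -0.0002]
29.26 blade mid xyz mm [-4.53 -0.74 -1.23] dF n,y,z [ 3.1 -0.8 -0.6] tq [ 0.21 -0.01 -0.05] rot [0.001  0.0031 0.0002]
```

Contact came at -4.5 mm against an expected -4.0, so the misfit is only about 0.01 rad. Now I'll press a bit more and check it is steady.

```bash
python3 - <<'E'
from h import *
z=np.load('fin.npz');R,C2,x2,z2,f0=[z[k] for k in('R','C2','x2','z2','f0')];e=pose(R);y2=np.cross(z2,x2)
def rep():
    q=readout.observe();Rm=Ro.from_euler('xyz',q['eef_rot']).as_matrix()
    b=np.array(q['tool_pos'])+Rm[:,2]*.086-C2
    print(round(q['time'],2),np.round([1e3*b@v for v in(x2,y2,z2)],2),'F',np.round([-(np.array(q['wrist_force'])-f0)@v for v in(x2,y2,z2)],1),'rot',np.round((Ro.from_matrix(Rm)*Ro.from_matrix(R).inv()).as_rotvec(),4),round(q['gripper_force'],1))
print(bot.servo_line(list(C2+x2*.004+z2*.086),ori=e,v=.01,until_force=4));rep()
for _ in range(3): bot.sleep(.4);rep()
im=viewer.capture('scene')[:,:,::-1]
cv2.imwrite('pics/f.png',cv2.resize(im[200:440,60:360],None,fx=2,fy=2))
E
```

```text
True
29.58 [-4.62 -1.03 -1.76] F [ 2.2 -0.1  0.5] rot [0.0027 0.0049 0.0006] 59.1
29.98 [-4.84 -1.33 -2.32] F [-0.  -0.2  1.2] rot [0.0029 0.0061 0.0008] 59.1
30.38 [-5.14 -1.13 -2.07] F [-0.1 -0.2  1.4] rot [0.0033 0.0056 0.0008] 59.1
30.78 [-5.16 -1.13 -2.06] F [ 0.8 -0.1  0.4] rot [0.0033 0.0057 0.0008] 59.1
```

View pics/f.png

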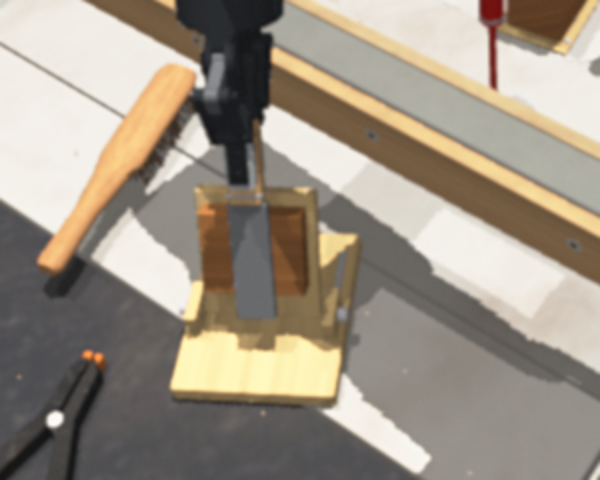

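The blade lies centred on the board, but the threshold stopped early and the push relaxed to about 0. I'll press with small fixed steps of the target instead, watching the force.

```bash
python3 - <<'E'
from h import *
z=np.load('fin.npz');R,C2,x2,z2,f0=[z[k] for k in('R','C2','x2','z2','f0')];e=pose(R);y2=np.cross(z2,x2)
def rep(tag):
    F=[]
    for _ in range(4):
        bot.sleep(.08);q=readout.observe();F.append(-(np.array(q['wrist_force'])-f0)@x2)
    Rm=Ro.from_euler('xyz',q['eef_rot']).as_matrix();b=np.array(q['tool_pos'])+Rm[:,2]*.086-C2
    print(tag,round(q['time'],2),np.round([1e3*b@v for v in(x2,y2,z2)],2),'Fn',np.round(F,1),'rot',np.round((Ro.from_matrix(Rm)*Ro.from_matrix(R).inv()).as_rotvec(),4));return np.mean(F[1:])
for k in range(8):
    d=-.0045+.001*k
    bot.servo_line(list(C2+x2*d+z2*.086),ori=e,v=.01)
    f=rep(k)
    if f>6 or readout.observe()['time']>37: break
bot.sleep(.4);rep('end')
E
```

```text
0 31.54 [-4.5  -0.02 -0.03] Fn [1.  1.2 0.6 0.3] rot [ 0.      0.0001 -0.    ]
1 32.12 [-4.28 -0.03 -0.01] Fn [4.5 5.8 6.6 6.5] rot [0.001  0.0005 0.0003]
end 32.86 [-4.31 -0.01 -0.01] Fn [7.1 6.2 7.6 6.8] rot [0.001  0.0005 0.0004]
```

```bash
python3 -c "
from h import *
print(st());print(ticket.finish_job())"
```

```text
(32.86, array([0.5635, 0.2461, 0.1788]), array([-2.7,  4.2,  3.3]), np.float64(0.0153), np.float64(59.1))
the job is handed in; nothing more can be done
None
```

I handed the job in at 32.9 s with the paddle still gripped (59 N), its blade lying flush and centred on the board (lean found by touch: 0.485 rad) and pressing steadily at about 7 N; the round stick was last seen standing in its slot after the lift, and I got no verdict back.

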